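# Sort a sealed paste cartridge by its weight and bed it in the right bay

### The arm

A 6-joint arm with a two-finger parallel gripper is mounted at the origin on the work surface. World frame = base frame: x ahead of the robot, y to its left, z up, the work surface at z = 0. Lengths are in mm, angles in rad, forces in N, time in s.
With the tool pointing down it reaches from about 350 to 875 mm from the base axis. Payload 4.2 kg.
Tool frame: the origin (TCP) lies at the very end of the fingers, on their centre line; the grasp point (between the pads) lies 19 mm behind it (grasp_offset is the x of the grasp point in the tool frame, in mm); x points along the fingers, z is the direction in which the jaws open and shut, and the axes are right-handed (so a half turn about x gives the same grasp; the last joint's range is limited). The gripper opens to 87 mm and grips with 3 to 60 N. Pads are 19 mm wide; open, the fingers measure 117 mm over their backs; the gripper's body (75 mm by 190 mm) begins 51 mm behind the grasp point.
Start: joints at [1.383, 0.385, 0.008, 0, -1.194, -0.259], TCP at [270.017, 563.64, 222.55] pointing down, gripper open.
Joint ranges: [-3.14, 3.14], [-1.21, 2.06], [-1.07, 1.41], [-3.16, 2.05], [-2.99, -0.16], [-3.1, 3.1]. Speed limits (rad/s): [2.79, 2.79, 3.14, 3.14, 3.14, 3.14].

### API

Orientations are given as a rotation vector (axis times angle).
In Python, from bench import * gives the robot as it stands.
- The arm moves only by the tool jog_arm, never from a script. Its argument "series" is a list of rows, each a list of 3 entries, a list of its own where there are three numbers: the turn, a rotation vector about the tool's x, y, z in rad, then the shift along the tool's x, y, z in mm, then the finger opening in mm, from 0 to 87. In form: [[[ax, ay, az], [x, y, z], jaw], ...]. A call has 1 to 20 rows; each row is the pose to reach, as a shift and turn from the pose commanded when the call began, along the tool's axes at that moment; what a row does not reach only later rows make up. A row lasts 1/10 s, in which the tool goes at most 50 mm and 8.59 degrees, less where a joint would pass 70% of its speed; a pose out of reach is approached as far as the arm can. A call with a gripper value outside its range is refused whole. The fingers move at their own pace and stop on an object; "squeeze" is the grip in N (left out, the last holds). Time passes only in rows, so rows that repeat a pose let the fingers close. It gives the time, the measured TCP pose, the force and the opening at its end, in the units of the state.
- read_state(): the state, without advancing time (a new reading comes with each control period).
- read_camera(name): name is "scene" or "top" or "wrist"; returns the picture (420x560x3 uint8, red, green, blue); there is no depth.
- camera_model(name): a dict with "mtx" (3x3 intrinsics, pixels), "view" (4x4, takes a point from world to camera coordinates); the wrist camera has in their place "hand_eye" (4x4, takes a point from camera to tool coordinates, whose origin is the TCP and whose axes are the tool frame's). Camera axes: x right, y up, looking along -z (the intrinsics and any distortion apply to the point x, -y, -z); pixel columns grow to the right and rows downward; lengths in mm; the calibration is good to about 2 mm. A picture is of the moment at which its call begins: read the wrist's pose just before it. camera_model takes no time and is no camera call.
- sign_off(): hands the job in, once; it reports no verdict.
The state is a dict: "t": time; "q": joint angles; "qvel": joint speeds; "joint_efforts": joint torques, N m; "tcp_pos": TCP position; "tcp_rot": TCP orientation; "ft_force": force on the tool from outside, world axes, zero at the start; "wrist_torque": the same for the moment, N m; "grip_width": finger opening in mm.
Only numpy, scipy, OpenCV 4.12 (cv2) and the standard library are available. Lean on these libraries where they do the work, as an engineer would, in place of code of your own. Each camera call takes 0.05 s, during which the arm holds its last target.

### The job

Lift the sealed cartridge by its cap just clear of its holder, hold it still there for a second and feel its weight: heavier than 330 g it is worth keeping and belongs in the square bay, lighter it belongs in the round bay for refilling (within 40 g of that either bay will do). Lower it upright into that bay, feel for the sprung floor and press down gently with about 10 N for about a second (the floor is never to be loaded beyond 20 N), then let go and leave it standing there. Leave the wrench, the bottle and the brass coupling where they are.

Things in the scene. Friction and masses are not known exactly. Their poses are not given: they have to be found in the camera images.
- cart_center (a point): centre (half-way up, on the axis) of the loose sealed cartridge: round aluminium canister 56 mm across, 76 mm tall, a 6 mm cone, then a black cylindrical cap 34 mm across, 40 mm tall; 122 mm tall in all. The foot is 61 mm below this point, the cap 21 to 61 mm above it: grip it there. z is up its axis. It weighs 130 to 530 g, different each time and not visible.
- holder: fixed holder where the cartridge starts: a shallow grey round cup, outside 76 mm, inside 62 mm across, on a 100 mm square foot plate 4 mm thick. Origin at the centre of its underside; inner floor 6 mm and rim 18 mm above the origin.
- square_bay: square bay, for heavy cartridges: fixed grey block 100 x 100 mm, 62 mm tall, with an upright round bore 62 mm across in its middle. Origin at the centre of its underside, z up.
- square_bay_mouth (a point): centre of the mouth of the square bay's bore, 62 mm above its underside; z up. In the bore a flat steel floor disc (54 mm across) rides on a spring of 3 N per mm with 9 mm travel. Unloaded, it lies 20 to 40 mm below the mouth: its adjuster is set differently each time and this is not measured, so feel for it. 10 N makes it sink about 3 mm.
- round_bay: round bay, for light cartridges: fixed grey upright tube 92 mm outside (95 mm at the foot), 62 mm tall, bore 62 mm across. Origin at the centre of its underside, z up.
- round_bay_mouth (a point): centre of the mouth of the round bay's bore, 62 mm above its underside; z up. In the bore a flat steel floor disc (54 mm across) rides on a spring of 3 N per mm with 9 mm travel. Unloaded, it lies 20 to 40 mm below the mouth: its adjuster is set differently each time and this is not measured, so feel for it. 10 N makes it sink about 3 mm.
- wrench: bystander: steel wrench 160 mm long lying on the bench. Leave it.
- oil_bottle: bystander: small white bottle, 48 mm across and 100 mm tall, standing on the bench; origin at the centre of its underside. Leave it.
- coupling: bystander: brass pipe coupling, a ring 44 mm across and 30 mm tall standing on the bench; origin at the centre of its underside. Leave it.
Mind the look-alikes: they are no part of the job. Several things look just like the holder: the one meant starts nearest to the robot's base. What is shaped like the square_bay but blue is not meant.

How it is judged (in metres and radians):
On the way, in this order (a step that is already met when the one before it is completed fails the run):
1. the cartridge hangs still just clear of its holder: foot between 14 and 80 mm above the holder's floor, over the holder, touching it no more (z of cart_center in the frame of holder between 0.081 and 0.147 m and horizontal distance between cart_center and holder below 0.04 m and contact force between cart and holder below 0.1 N and linear speed of cart below 0.03 m/s), for 0.4 s.
2. the cartridge is in the bore of a bay and pressed on its sprung floor with 6 to 16 N (its own weight included) for 0.4 s (((horizontal distance between cart_center and square_bay_mouth below 0.008 m and z of cart_center in the frame of square_bay_mouth below 0.05 m and contact force between cart and square_bay between 6 and 16 N) or (horizontal distance between cart_center and round_bay_mouth below 0.008 m and z of cart_center in the frame of round_bay_mouth below 0.05 m and contact force between cart and round_bay between 6 and 16 N))), for 0.4 s.
At the end, for the whole second after the job is handed in: The cartridge stands released, upright (0.12 rad) and at rest, its foot at least 11 mm down a bay's bore and within 8 mm of its axis: in the square bay if heavier than 330 g, in the round bay if lighter; within 40 g of 330 g either is right (load on square over 2.8 N, on round under 3.68 N) (((horizontal distance between cart_center and square_bay_mouth below 0.008 m and z of cart_center in the frame of square_bay_mouth below 0.05 m and contact force between cart and square_bay above 2.8 N) or (horizontal distance between cart_center and round_bay_mouth below 0.008 m and z of cart_center in the frame of round_bay_mouth below 0.05 m and contact force between cart and round_bay between 0.8 and 3.68 N)) and angle between cart_center's own z axis and vertical below 0.12 rad and linear speed of cart below 0.02 m/s and angular speed of cart below 0.1 rad/s and contact force between cart and the fingers below 0.05 N); the robot touches nothing.
It fails at once if a bay's floor or wall loaded beyond 22 N by the cartridge (contact force between cart and square_bay above 22 N or contact force between cart and round_bay above 22 N).
It fails at once if the cartridge tipped more than 0.5 rad (angle between cart_center's own z axis and vertical above 0.5 rad).
It fails at once if a bystander moved more than 20 mm (distance of any of wrench, oil_bottle, coupling from where it was at the start of the episode above 0.02 m).
It also fails if it takes over 43 s, if anything falls off the work surface, if the arm or the gripper's body presses on something with over 40 N, if the wrist force passes 120 N, or if a joint passes its speed limit or range.

## Working session

There is one attempt and no reset: what is moved stays moved. The work goes in short steps, Python scripts to look and compute and a tool call to move; the robot and the scene stay as the last step left them, time stands still between calls to the robot, and variables do not carry over. Pictures are saved under pics/ and viewed, and the job is handed in when it is done.

Besides the shell and the picture viewer there is one more tool, called after "Request:" as name(argument=value, ...), one argument or row to a line, values as JSON. jog_arm: Moves the arm, as the interface text tells. Its arguments: {"type":"object","properties":{"series":{"type":"array"},"squeeze":{"type":"number"}},"required":["series"]}

```bash
mkdir -p pics; python3 - <<'E'
from bench import *
import cv2,numpy as np
s=read_state();print({k:np.round(v,3).tolist() for k,v in s.items()})
for n in("scene","top","wrist"):
    cv2.imwrite(f"pics/{n}0.png",read_camera(n)[:,:,::-1])
    print(n,{k:np.round(v,3).tolist() if not isinstance(v,str) else v for k,v in camera_model(n).items()})
E
```

```text
{'t': 0.0, 'q': [1.383, 0.386, 0.007, -0.001, -1.194, -0.259], 'qvel': [0.0, -0.0, 0.001, 0.0, 0.0, -0.002], 'joint_efforts': [0.0, -39.066, 18.74, 4.22, 0.011, -0.0], 'tcp_pos': [269.771, 563.129, 221.453], 'tcp_rot': [1.528, 0.962, -1.532], 'ft_force': [-0.878, -0.332, 0.631], 'wrist_torque': [-0.018, -0.009, 0.028], 'grip_width': 86.831}
scene {'mtx': [[457.64, 0.0, 281.138], [0.0, 457.64, 210.345], [0.0, 0.0, 1.0]], 'view': [[-0.636, 0.772, -0.011, 347.206], [-0.547, -0.441, 0.711, 202.604], [0.544, 0.458, 0.703, -1277.317], [0.0, 0.0, 0.0, 1.0]]}
top {'mtx': [[517.336, 0.0, 277.275], [0.0, 517.336, 207.597], [0.0, 0.0, 1.0]], 'view': [[0.002, -1.0, -0.005, -46.249], [0.987, 0.001, 0.162, -498.819], [-0.162, -0.005, 0.987, -1151.776], [0.0, 0.0, 0.0, 1.0]]}
wrist {'mtx': [[290.165, 0.0, 280.41], [0.0, 290.165, 209.732], [0.0, 0.0, 1.0]], 'hand_eye': [[-0.0, 0.287, -0.958, -162.786], [-0.001, 0.958, 0.287, 79.574], [1.0, 0.001, -0.0, 0.026], [0.0, 0.0, 0.0, 1.0]]}
```

View pics/scene0.png

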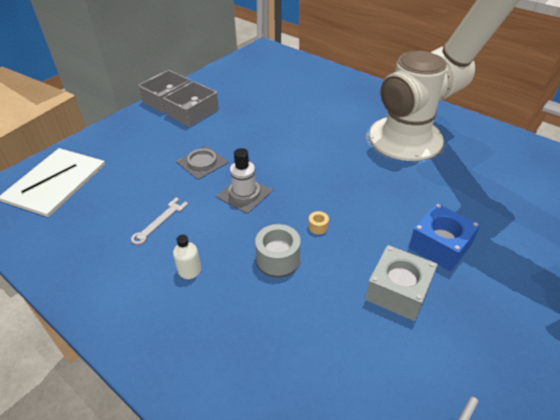

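View pics/top0.png

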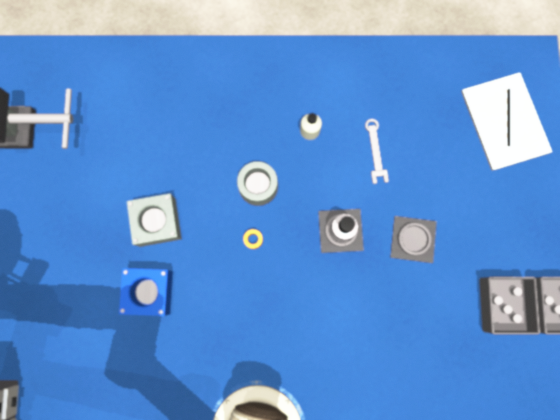

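View pics/wrist0.png

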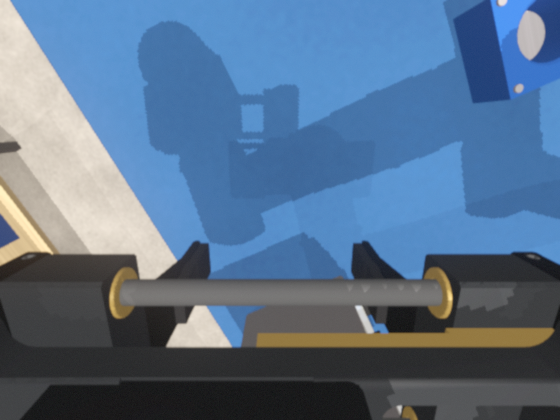

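The scene view shows two holders: (243,192), which carries the cartridge, and (202,161), which is empty. The robot base is at (405,135). In the top view they are at (342,230) and (415,239), with the base at about (258,410). The cartridge holder is nearer the base. The square look-alikes are grey at top (153,220) and blue at top (147,292), and the grey one is meant. I'll confirm this in a crop and take measurements.

```bash
python3 - <<'E'
import cv2,numpy as np
t=cv2.imread("pics/top0.png");s=cv2.imread("pics/scene0.png")
a=cv2.resize(t[190:280,300:450],None,fx=4,fy=4,interpolation=cv2.INTER_CUBIC)
b=cv2.resize(t[150:330,110:290],None,fx=3.3,fy=3.3,interpolation=cv2.INTER_CUBIC)
c=cv2.resize(s[140:320,170:460],None,fx=2.7,fy=2.7,interpolation=cv2.INTER_CUBIC)
for n,i in zip("abc",(a,b,c)):cv2.imwrite(f"pics/crop_{n}.png",i)
E
```

```text
(no output)
```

View pics/crop_a.png

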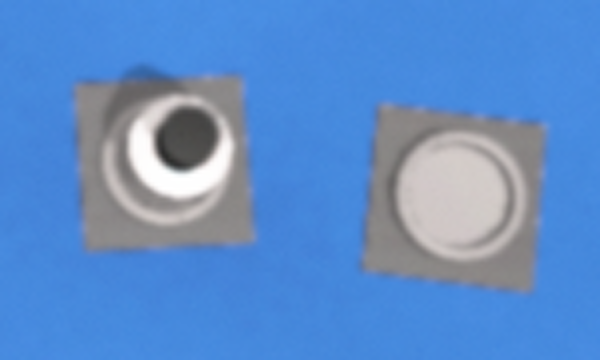

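View pics/crop_b.png

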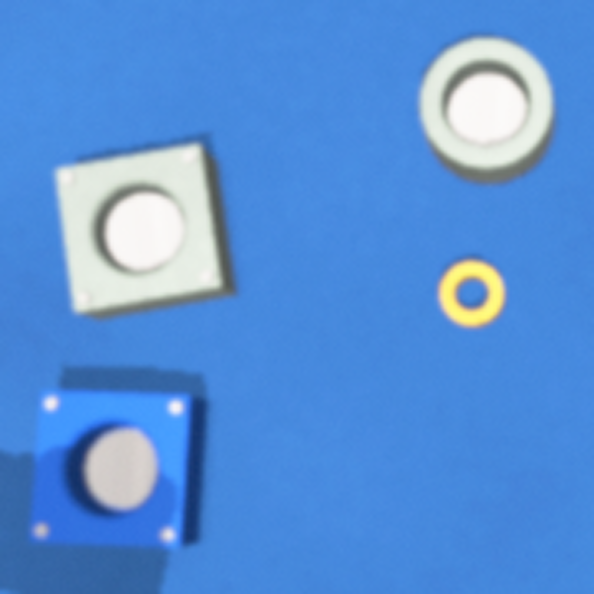

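View pics/crop_c.png

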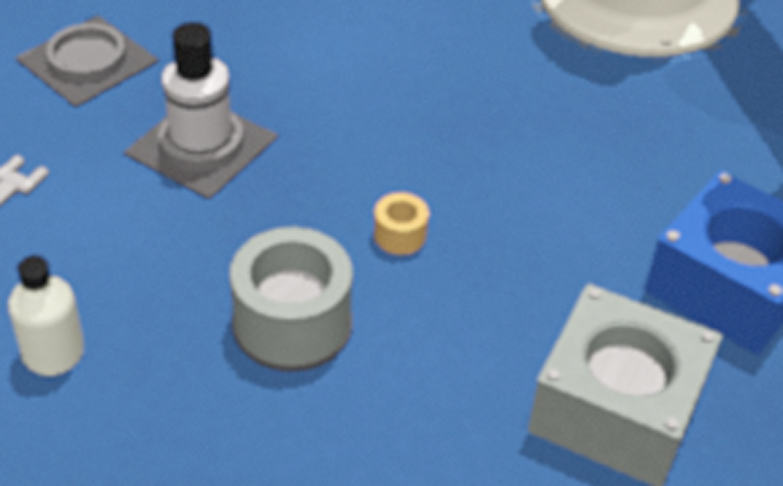

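Crop a shows the canister with its black cap in the left holder at top (346,224); the right holder is empty. Crop b shows the grey square bay, and the blue look-alike sits below it. Now I'll measure with masks and rays.

```bash
cat > h.py <<'E'
import cv2,numpy as np
from bench import camera_model,read_state
from scipy.spatial.transform import Rotation as R
def cam(n,st=None):
    m=camera_model(n)
    if 'view' in m:
        V=np.array(m['view']);C=np.linalg.inv(V)
    else:
        T=np.eye(4);T[:3,:3]=R.from_rotvec(st['tcp_rot']).as_matrix();T[:3,3]=st['tcp_pos']
        C=T@np.array(m['hand_eye'])
    return np.array(m['mtx']),C
def ray(n,uv,z,st=None):
    K,C=cam(n,st);uv=np.atleast_2d(uv).astype(float)
    d=np.c_[(uv[:,0]-K[0,2])/K[0,0],-(uv[:,1]-K[1,2])/K[1,1],-np.ones(len(uv))]@C[:3,:3].T
    o=C[:3,3];return (o+d*((z-o[2])/d[:,2])[:,None])[:,:2]
def proj(n,P,st=None):
    K,C=cam(n,st);p=(np.atleast_2d(P)-C[:3,3])@C[:3,:3]
    return np.c_[K[0,2]+K[0,0]*p[:,0]/-p[:,2],K[1,2]-K[1,1]*p[:,1]/-p[:,2]]
def circ(p):
    A=np.c_[2*p,np.ones(len(p))];x=np.linalg.lstsq(A,(p**2).sum(1),rcond=None)[0]
    return x[:2],np.sqrt(x[2]+x[0]**2+x[1]**2)
E
python3 - <<'E'
from h import *
for n in("top","scene"):
    im=cv2.imread(f"pics/{n}0.png");hsv=cv2.cvtColor(im,cv2.COLOR_BGR2HSV)
    # grey = not blue
    print(n)
    nb=((hsv[...,1]<110)).astype(np.uint8)
    cnt,lab,st,ce=cv2.connectedComponentsWithStats(nb)
    for i in range(1,cnt):
        x,y,w,h,a=st[i]
        if 150<a<6000: print(i,st[i],ce[i].round(1))
    dk=((hsv[...,2]<75)).astype(np.uint8)
    cnt,lab,st,ce=cv2.connectedComponentsWithStats(dk)
    for i in range(1,cnt):
        if 40<st[i][4]<2000: print('dark',st[i],ce[i].round(1))
E
```

```text
top
2 [ 461   72   92   99 5591] [506.1 121. ]
3 [   0   88   73   61 2281] [ 29.6 122.2]
4 [300 114  22  26 484] [310.2 126.2]
5 [365 118  24  66 690] [375.7 151.8]
6 [ 237  161   41   45 1475] [257.2 182.7]
7 [ 126  193   55   54 2337] [153.  219.6]
8 [ 318  209   46   44 1796] [340.4 230.4]
9 [ 390  216   47   47 1820] [413.2 239.1]
14 [ 480  276   80   59 4585] [520.3 304.7]
15 [135 280  23  25 458] [146.1 291.7]
18 [  0 380  19  40 709] [  8.4 399. ]
19 [ 213  381   90   39 2431] [257.9 404.6]
dark [  0  89   9  53 357] [  3.  114.7]
dark [ 27 124   7  23  76] [ 30.6 135.6]
dark [340 218  13  14  78] [345.5 223.1]
dark [481 279   9  52 340] [485.  304.5]
dark [537 279   6  53  89] [539.8 304.1]
dark [525 281  11  50 402] [530.  305.5]
dark [  0 381  17   8  93] [  6.5 383.5]
dark [236 403  50  16 251] [260.2 408. ]
scene
2 [542  83  18  34 251] [552.1 105.6]
3 [   0  147  105   71 3887] [ 51.7 181.6]
4 [176 146  53  33 977] [201.6 161.7]
5 [ 216  149   57   65 1756] [243.3 184.6]
6 [130 197  58  49 661] [157.9 221.1]
8 [308 210  22  25 208] [318.1 220.7]
9 [ 254  223   47   55 2122] [277.6 249.8]
13 [172 235  30  45 930] [186.4 258.4]
14 [ 365  245   73   76 3505] [400.3 281.6]
17 [458 396  21  24 270] [468.7 408.4]
dark [275   0   6  42 213] [277.7  18.7]
dark [381  78  31  40 362] [392.1 102.6]
dark [235 149  13  20 237] [241.  158.6]
dark [ 22 167  49  25  56] [ 44.1 180.3]
dark [177 235  11  12 100] [182.1 240.8]
```

```bash
python3 - <<'E'
from h import *
def up(n,x,y,w,h,f=8):
    im=cv2.imread(f"pics/{n}0.png")[y:y+h,x:x+w]
    return cv2.resize(im,None,fx=f,fy=f,interpolation=cv2.INTER_CUBIC)
def hull(n,box,test,f=8):
    im=up(n,*box);hsv=cv2.cvtColor(im,cv2.COLOR_BGR2HSV).astype(int)
    m=test(hsv).astype(np.uint8);c,_=cv2.findContours(m,cv2.RETR_EXTERNAL,cv2.CHAIN_APPROX_NONE)
    c=max(c,key=cv2.contourArea);hl=cv2.convexHull(c)[:,0].astype(float)
    return (hl+.5)/f-.5+np.array(box[:2]),c
for th in(150,165,180):
    bright=lambda h:(h[...,1]<90)&(h[...,2]>th)
    p,_=hull("top",(225,150,65,65),bright);print(th,'round',circ(ray("top",p,62)))
    p,_=hull("top",(115,180,80,80),bright)
    w=ray("top",p,62);r=cv2.minAreaRect(w.astype(np.float32));print('  sq',r)
for th in(110,130,150):
    low=lambda h:(h[...,1]<th)
    p,_=hull("top",(310,200,60,60),low)
    print('holder',cv2.minAreaRect(ray("top",p,4).astype(np.float32)))
for th in(65,80,95):
    dk=lambda h:(h[...,2]<th)
    p,_=hull("top",(333,212,25,22),dk); print('cap top z128',circ(ray("top",p,128)))
    p,_=hull("scene",(230,144,24,30),dk)
    # cap in scene: uppermost half of the hull => top rim
    w=ray("scene",p,128);print('  scene cap', circ(w[p[:,1]<156]), p[:,0].min(),p[:,0].max(),p[:,1].min())
# floors
for n,b,nm in(("top",(243,168,30,30),'round'),("top",(136,203,34,34),'sq')):
    for th in(215,225): 
        pass
E
```

```text
150 round (array([557.08817245,   1.29491804]), np.float64(47.248977337882025))
  sq ((469.0379333496094, 238.12680053710938), (106.25518035888672, 103.47335815429688), 10.163482666015625)
165 round (array([557.65912217,   1.34867767]), np.float64(46.864872029780564))
  sq ((469.475341796875, 238.7919921875), (105.1593246459961, 102.3182373046875), 10.163481712341309)
180 round (array([558.12714709,   1.42449909]), np.float64(46.53595017878214))
  sq ((469.7496643066406, 239.28419494628906), (104.33185577392578, 101.61845397949219), 10.293882369995117)
holder ((450.9808654785156, -194.44384765625), (101.2911605834961, 101.38184356689453), 3.1181557178497314)
holder ((451.09716796875, -194.48268127441406), (102.84817504882812, 102.798828125), 3.0686066150665283)
holder ((451.0337219238281, -194.2803192138672), (104.84892272949219, 104.96379852294922), 3.0024285316467285)
cap top z128 (array([ 445.53455733, -188.3299628 ]), np.float64(11.005505509057329))
  scene cap (array([ 454.16088008, -192.09387205]), np.float64(14.542568251745237)) 234.3125 247.4375 148.6875
cap top z128 (array([ 448.93986884, -191.46491482]), np.float64(14.894134170249897))
  scene cap (array([ 453.62015441, -192.70813412]), np.float64(14.75602409510318)) 234.0625 247.6875 148.4375
cap top z128 (array([ 449.1262041, -191.7438856]), np.float64(15.563939496676056))
  scene cap (array([ 453.32930347, -192.88224622]), np.float64(15.251205869831312)) 233.8125 247.9375 148.1875
```

```bash
cat >> h.py <<'E'
def plan(pos,yaw_axis_z=None,dyaw=0.0,base=None):
    """target TCP world pos, extra yaw about world z -> turn,shift in current tool frame, tool kept exactly down"""
    s=read_state();M=R.from_rotvec(s['tcp_rot']).as_matrix()
    x=np.array([0,0,-1.]);z=M[:,2].copy();z[2]=0;z/=np.linalg.norm(z)
    T=R.from_rotvec([0,0,dyaw]).as_matrix()@np.c_[x,np.cross(z,x),z]
    print('turn',R.from_matrix(M.T@T).as_rotvec().round(3),'shift',(M.T@(np.array(pos)-s['tcp_pos'])).round(1),
     'pos',np.round(s['tcp_pos'],1),'f',np.round(s['ft_force'],2),'w',round(float(s['grip_width']),1),'t',s['t'],'q',np.round(s['q'],2));return M
E
python3 - <<'E'
from h import *
print(plan([452,-193,215],dyaw=-1.787).round(3))
E
```

```text
turn [ 1.787e+00  1.000e-03 -2.000e-03] shift [  7.8 491.1 603.2] pos [269.8 563.2 221.7] f [-0.81  0.49 -0.22] w 87.1 t 0.15 q [ 1.38  0.39  0.01 -0.   -1.19 -0.26]
[[-0.001  0.902 -0.432]
 [-0.002 -0.432 -0.902]
 [-1.     0.     0.002]]
```

Request:
jog_arm(
  series=[
    [[1.787, 0, 0], [8, 491, 603], 87],
    [[1.787, 0, 0], [8, 491, 603], 87],
    [[1.787, 0, 0], [8, 491, 603], 87],
    [[1.787, 0, 0], [8, 491, 603], 87],
    [[1.787, 0, 0], [8, 491, 603], 87],
    [[1.787, 0, 0], [8, 491, 603], 87],
    [[1.787, 0, 0], [8, 491, 603], 87],
    [[1.787, 0, 0], [8, 491, 603], 87],
    [[1.787, 0, 0], [8, 491, 603], 87],
    [[1.787, 0, 0], [8, 491, 603], 87],
    [[1.787, 0, 0], [8, 491, 603], 87],
    [[1.787, 0, 0], [8, 491, 603], 87],
    [[1.787, 0, 0], [8, 491, 603], 87],
    [[1.787, 0, 0], [8, 491, 603], 87],
    [[1.787, 0, 0], [8, 491, 603], 87],
    [[1.787, 0, 0], [8, 491, 603], 87],
    [[1.787, 0, 0], [8, 491, 603], 87],
    [[1.787, 0, 0], [8, 491, 603], 87],
    [[1.787, 0, 0], [8, 491, 603], 87],
    [[1.787, 0, 0], [8, 491, 603], 87],
  ],
)

```text
t: 2.15
tcp_pos: [452.1, -191.4, 214.7]
tcp_rot: [-1.841, 0.631, 1.84]
ft_force: [-0.8, -0.4, 0.6]
grip_width: 86.9
```

```bash
python3 - <<'E'
from h import *
from bench import *
s=read_state()
cv2.imwrite("pics/w1.png",read_camera("wrist")[:,:,::-1])
print(plan([452,-193,93]).round(3))
print(proj("wrist",[[452,-193,128],[452,-193,88]],s))
F=[]
for i in range(8):
    read_camera("wrist");F.append(np.r_[read_state()['ft_force'],read_state()['joint_efforts'][1:3]])
print(np.mean(F,0),np.std(F,0))
E
```

```text
turn [ 0. -0.  0.] shift [121.8   1.5  -0.8] pos [ 452.2 -191.4  214.8] f [ 0.23 -0.26  0.8 ] w 87.3 t 2.2 q [-0.07  0.16 -0.32 -0.   -1.08 -0.59]
[[ 0.    -0.614 -0.789]
 [ 0.    -0.789  0.614]
 [-1.    -0.    -0.   ]]
[[280.11901438 212.62699284]
 [280.15482542 201.13743513]]
[ -0.0988204    0.07672654   0.22328859 -26.57533608  17.80610092] [0.48613794 0.35229955 0.51876551 0.0609358  0.00868985]
```

View pics/w1.png

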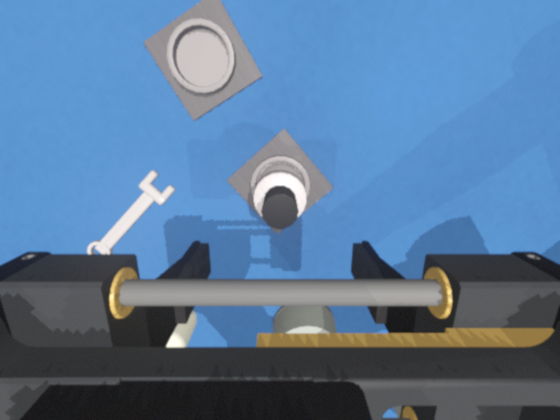

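```bash
python3 - <<'E'
from h import *
im=cv2.imread("pics/w1.png");s=read_state()
f=8;x,y=250,160;c=cv2.resize(im[y:y+80,x:x+65],None,fx=f,fy=f,interpolation=cv2.INTER_CUBIC)
cv2.imwrite("pics/w1c.png",c)
g=c.max(2)
for th in(70,90,110):
    m=(g<th).astype(np.uint8);n,l,st,ce=cv2.connectedComponentsWithStats(m)
    for i in range(1,n):
        if st[i][4]>20000:
            b=st[i]/f; print(th,'cap box u',x+b[0],x+b[0]+b[2],'v',y+b[1],y+b[1]+b[3])
print(ray("wrist",[[280.1,207.5]],128,s))
E
```

```text
90 cap box u 262.625 296.625 v 187.0 228.75
110 cap box u 262.0 297.5 v 186.625 230.625
[[ 449.15485242 -197.6575014 ]]
```

View pics/w1c.png

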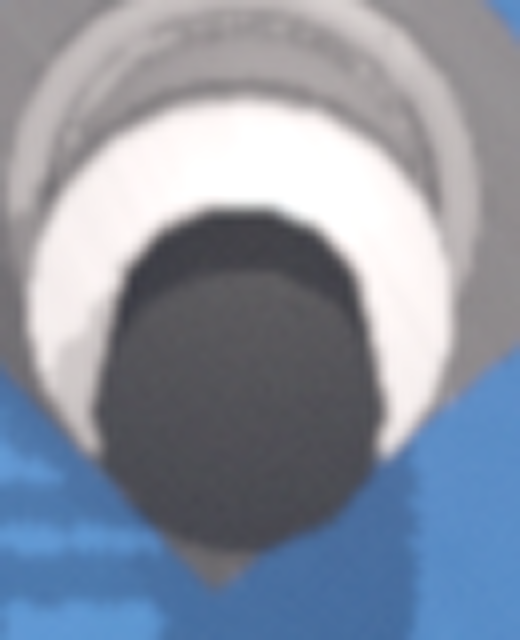

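The crop shows the cap's top face centred at crop (239,410), which is wrist pixel (279.9,211.2). I predicted (280.1,212.6), so they agree to about 1 mm.

```bash
python3 - <<'E'
from h import *
s=read_state()
p=ray("wrist",[[279.6,210.8]],128,s)[0];print(p)
plan([451.5,-193.5,93]);plan([p[0],p[1],93])
E
```

```text
[ 451.40973085 -195.50232079]
turn [ 0. -0.  0.] shift [121.6   1.5  -0.2] pos [ 452.3 -192.2  214.6] f [ 0.08 -0.53  0.9 ] w 87.4 t 2.6 q [-0.07  0.16 -0.32  0.   -1.08 -0.59]
turn [ 0. -0.  0.] shift [121.6   3.2  -1.3] pos [ 452.3 -192.2  214.6] f [ 0.08 -0.53  0.9 ] w 87.4 t 2.6 q [-0.07  0.16 -0.32  0.   -1.08 -0.59]
```

Request:
jog_arm(
  series=[
    [[0, 0, 0], [30, 2.5, -0.5], 87],
    [[0, 0, 0], [60, 2.5, -0.5], 87],
    [[0, 0, 0], [85, 2.5, -0.5], 87],
    [[0, 0, 0], [105, 2.5, -0.5], 87],
    [[0, 0, 0], [117, 2.5, -0.5], 87],
    [[0, 0, 0], [121, 2.5, -0.5], 87],
    [[0, 0, 0], [121, 2.5, -0.5], 60],
    [[0, 0, 0], [121, 2.5, -0.5], 40],
    [[0, 0, 0], [121, 2.5, -0.5], 30],
    [[0, 0, 0], [121, 2.5, -0.5], 25],
    [[0, 0, 0], [121, 2.5, -0.5], 25],
    [[0, 0, 0], [121, 2.5, -0.5], 25],
    [[0, 0, 0], [121, 2.5, -0.5], 25],
    [[0, 0, 0], [121, 2.5, -0.5], 25],
  ],
  squeeze=30,
)

```text
t: 4.0
tcp_pos: [451.0, -194.6, 93.6]
tcp_rot: [-1.839, 0.633, 1.84]
ft_force: [-0.1, 0.2, 0.7]
grip_width: 33.2
```

Gripped at 33.2 mm. Lifting 40 mm.

Request:
jog_arm(
  series=[
    [[0, 0, 0], [-3, 0, 0], 25],
    [[0, 0, 0], [-9, 0, 0], 25],
    [[0, 0, 0], [-17, 0, 0], 25],
    [[0, 0, 0], [-26, 0, 0], 25],
    [[0, 0, 0], [-33, 0, 0], 25],
    [[0, 0, 0], [-38, 0, 0], 25],
    [[0, 0, 0], [-40, 0, 0], 25],
    [[0, 0, 0], [-40, 0, 0], 25],
    [[0, 0, 0], [-40, 0, 0], 25],
    [[0, 0, 0], [-40, 0, 0], 25],
    [[0, 0, 0], [-40, 0, 0], 25],
    [[0, 0, 0], [-40, 0, 0], 25],
  ],
)

```text
t: 5.2
tcp_pos: [451.0, -194.6, 133.3]
tcp_rot: [-1.839, 0.633, 1.84]
ft_force: [-0.3, 0.4, -3.3]
grip_width: 33.5
```

```bash
python3 - <<'E'
from h import *
from bench import *
F=[];W=[]
for i in range(30):
    im=read_camera("top" if i==0 else "wrist")
    if i==0: cv2.imwrite("pics/t2.png",im[:,:,::-1])
    if i==1: cv2.imwrite("pics/w2.png",im[:,:,::-1])
    s=read_state();F.append(np.r_[s['ft_force'],s['joint_efforts'][1:3]])
print(np.mean(F,0),np.std(F,0)/30**.5,s['q'],s['tcp_pos'],s['t'],s['grip_width'])
E
```

```text
[-2.31104864e-02 -8.74508741e-02 -3.70781126e+00 -3.06001487e+01
  1.67776025e+01] [0.09943449 0.09189921 0.0956436  0.00110743 0.00092469] [-7.59722036e-02  2.48532270e-01 -4.40245172e-01  7.30043385e-06
 -8.81951398e-01 -5.87041746e-01] [ 451.14699806 -194.60473471  133.58859579] 6.7 33.6900545044118
```

The weight reads 3.7 N, or 3.9–4.1 N after the unloaded bias. That is about 380–415 g, so heavy, and it goes in the grey square bay. I'll carry it to a staging point beside that bay where the wrist camera can see the mouth.

Request:
jog_arm(
  series=[
    [[0, 0, 0], [-10, 0, 0], 25],
    [[0, 0, 0], [-30, 0, 0], 25],
    [[0, 0, 0], [-50, -4, 2], 25],
    [[0, 0, 0], [-62, -18, 10], 25],
    [[0, 0, 0], [-66, -40, 23], 25],
    [[0, 0, 0], [-66, -68, 39], 25],
    [[0, 0, 0], [-66, -100, 57], 25],
    [[0, 0, 0], [-66, -135, 77], 25],
    [[0, 0, 0], [-66, -170, 97], 25],
    [[0, 0, 0], [-66, -205, 117], 25],
    [[0, 0, 0], [-66, -240, 136], 25],
    [[0, 0, 0], [-66, -275, 156], 25],
    [[0, 0, 0], [-66, -310, 176], 25],
    [[0, 0, 0], [-66, -345, 196], 25],
    [[0, 0, 0], [-66, -378, 215], 25],
    [[0, 0, 0], [-66, -405, 230], 25],
    [[0, 0, 0], [-66, -425, 241], 25],
    [[0, 0, 0], [-66, -438, 249], 25],
    [[0, 0, 0], [-66, -444, 252], 25],
    [[0, 0, 0], [-66, -444, 252], 25],
  ],
)

```text
t: 8.7
tcp_pos: [525.8, 310.6, 199.5]
tcp_rot: [-1.84, 0.633, 1.84]
ft_force: [-0.4, -1.2, -3.4]
grip_width: 33.0
```

```bash
python3 - <<'E'
from h import *
from bench import *
s=read_state()
for n in ("wrist","top","scene"): cv2.imwrite(f"pics/{n}3.png",read_camera(n)[:,:,::-1])
print(s['tcp_pos'],s['tcp_rot'],s['ft_force'],s['grip_width'],s['t'])
print(proj("wrist",[[470,239,62]],s))
np.savez("s3.npz",**{k:np.array(v) for k,v in s.items()})
E
```

```text
[525.75197442 310.60723524 199.53041674] [-1.83958677  0.63319293  1.83986577] [-0.36621723 -1.24598098 -3.35984844] 32.95780937039798 8.7
[[280.880005  110.2302891]]
```

View pics/wrist3.png

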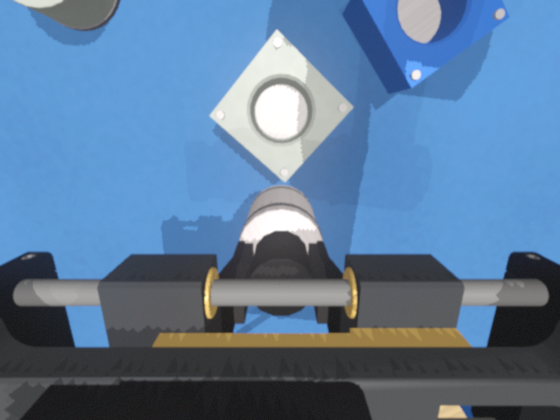

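View pics/top3.png

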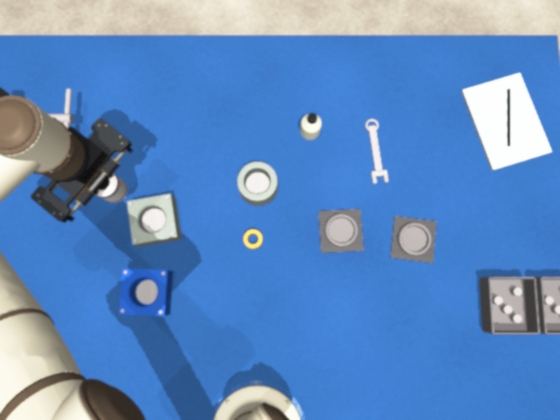

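The wrist view shows the grey square bay, with its bore at (281,109) and its four screws. The blue one is at the upper right, and the cartridge is held at (285,215). In the top view the bystanders haven't moved. Measuring the mouth from the wrist view next.

```bash
python3 - <<'E'
from h import *
s=dict(np.load("s3.npz"))
im=cv2.imread("pics/wrist3.png");f=6;x,y,w,h=200,20,165,170
c=cv2.resize(im[y:y+h,x:x+w],None,fx=f,fy=f,interpolation=cv2.INTER_CUBIC)
hsv=cv2.cvtColor(c,cv2.COLOR_BGR2HSV).astype(int)
for th in(60,80,100):
    m=((hsv[...,1]<th)&(hsv[...,2]>130)).astype(np.uint8)
    m=cv2.morphologyEx(m,cv2.MORPH_OPEN,np.ones((25,25)))
    cs,_=cv2.findContours(m,cv2.RETR_CCOMP,cv2.CHAIN_APPROX_NONE)
    k=max(cs,key=cv2.contourArea);hl=(cv2.convexHull(k)[:,0]+.5)/f-.5+[x,y]
    hl=hl[hl[:,1]<182]
    print(th,cv2.minAreaRect(ray("wrist",hl,62,s).astype(np.float32)))
    for q in cs:
        if 10000<cv2.contourArea(q)<200000:
            p=(q[:,0]+.5)/f-.5+[x,y];
            if abs(p[:,0].mean()-281)<8 and np.ptp(p[:,0])<75: print('  ring',circ(ray("wrist",p,62,s)),p.mean(0))
cc=cv2.resize(im[65:155,235:330],None,fx=6,fy=6,interpolation=cv2.INTER_CUBIC);cv2.imwrite("pics/w3c.png",cc)
E
```

```text
60 ((470.5158386230469, 239.540283203125), (101.79483795166016, 101.39375305175781), 10.41593074798584)
80 ((470.5992431640625, 239.61737060546875), (102.3351058959961, 102.08358001708984), 10.342774391174316)
100 ((470.60333251953125, 239.64794921875), (103.09164428710938, 102.88404846191406), 10.274175643920898)
```

View pics/w3c.png

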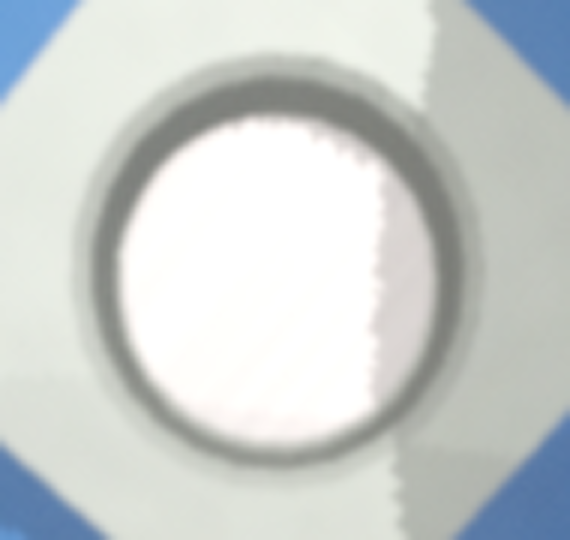

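The crop shows a chamfered mouth centred at crop (278,269), which is wrist pixel (281.0,109.5).

```bash
python3 - <<'E'
from h import *
s=dict(np.load("s3.npz"))
print(ray("wrist",[[281,109.5],[235+73/6-.4,109.5],[235+483/6-.4,109.5]],62,s))
plan([470.5,239.3,199])
E
```

```text
[[469.49088729 238.53862097]
 [495.90842339 217.90298028]
 [443.17487561 259.09495747]]
turn [ 0.     0.    -0.001] shift [ 0.7 89.1  0.3] pos [525.6 309.3 199.7] f [-1.44 -0.2  -3.22] w 33.5 t 8.85 q [ 0.8   0.38 -0.07 -0.   -1.13 -1.46]
```

```bash
python3 - <<'E'
from h import *
s=dict(np.load("s3.npz"));M=R.from_rotvec(s['tcp_rot']).as_matrix()
a=np.linspace(0,2*np.pi,361)
zf=s['tcp_pos'][2]-(93.6-6)
for dy in(-2,0,2):
    c=s['tcp_pos']+M[:,1]*dy
    for nm,r,h in(('foot',28,0),('shoulder',28,76),):
        P=np.c_[c[0]+r*np.cos(a),c[1]+r*np.sin(a),np.full(361,zf+h)]
        q=proj("wrist",P,s);print(dy,nm,'vmin',q[:,1].min().round(1),'u',q[:,0].min().round(1),q[:,0].max().round(1),'v at umin',q[q[:,0].argmin(),1].round(1))
im=cv2.imread("pics/wrist3.png")
cv2.imwrite("pics/w3d.png",cv2.resize(im[175:265,235:335],None,fx=6,fy=6,interpolation=cv2.INTER_CUBIC))
E
```

```text
-2 foot vmin 185.7 u 250.2 312.0 v at umin 215.0
-2 shoulder vmin 210.7 u 238.6 324.1 v at umin 250.2
0 foot vmin 183.4 u 250.1 312.1 v at umin 212.8
0 shoulder vmin 207.6 u 238.5 324.3 v at umin 247.4
2 foot vmin 181.2 u 250.1 312.1 v at umin 210.7
2 shoulder vmin 204.5 u 238.4 324.4 v at umin 244.6
```

View pics/w3d.png

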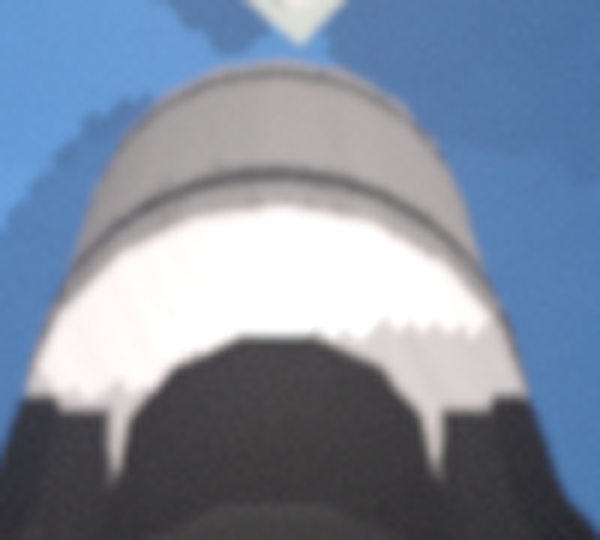

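The foot's far edge is at 184.6 against 183.4 predicted, and the shoulder at 208.8 against 207.6. So the cartridge hangs upright, offset about −0.9 mm along tool y. The corrected shift is about +91.5 along y. I'll move over the bay and come down to about 10 mm above the mouth.

Request:
jog_arm(
  series=[
    [[0, 0, 0], [0, 6, 0], 25],
    [[0, 0, 0], [0, 18, 0], 25],
    [[0, 0, 0], [0, 34, 0], 25],
    [[0, 0, 0], [0, 52, 0], 25],
    [[0, 0, 0], [0, 70, 0], 25],
    [[0, 0, 0], [2, 83, 0], 25],
    [[0, 0, 0], [8, 90, 0], 25],
    [[0, 0, 0], [17, 91.5, 0], 25],
    [[0, 0, 0], [27, 91.5, 0], 25],
    [[0, 0, 0], [35, 91.5, 0], 25],
    [[0, 0, 0], [39, 91.5, 0], 25],
    [[0, 0, 0], [40, 91.5, 0], 25],
    [[0, 0, 0], [40, 91.5, 0], 25],
    [[0, 0, 0], [40, 91.5, 0], 25],
  ],
)

```text
t: 10.25
tcp_pos: [469.8, 238.6, 159.8]
tcp_rot: [-1.84, 0.632, 1.839]
ft_force: [0.4, -0.2, -4.9]
grip_width: 33.3
```

```bash
python3 - <<'E'
from h import *
from bench import *
P=[];F=[]
for n in ("wrist","top","scene")*3:
    cv2.imwrite(f"pics/{n}4.png",read_camera(n)[:,:,::-1]);s=read_state();P.append(s['tcp_pos']);F.append(s['ft_force'])
s['tcp_pos']=np.mean(P,0)
print(np.mean(P,0),np.std(P,0),np.mean(F,0),s['grip_width'],s['t'])
im=np.vstack([cv2.resize(cv2.imread("pics/scene4.png")[170:330,320:480],None,fx=3,fy=3,interpolation=cv2.INTER_CUBIC)])
im2=cv2.resize(cv2.imread("pics/wrist4.png")[100:260,200:360],None,fx=3,fy=3,interpolation=cv2.INTER_CUBIC)
cv2.imwrite("pics/c4.png",np.hstack([im,im2])[:,:800*1])
E
```

```text
[469.60497456 238.44308391 159.80550852] [0.10404385 0.09722838 0.09948012] [ 0.2210857   0.07374329 -3.79858565] 33.511912107223594 10.7
```

View pics/c4.png

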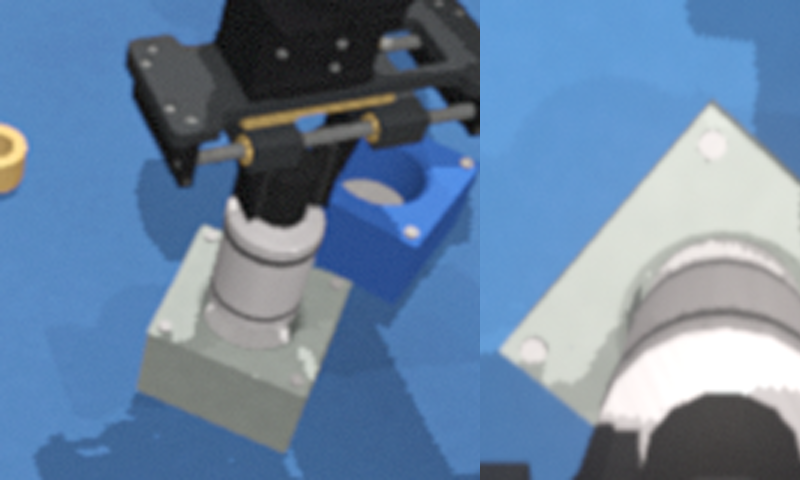

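In the scene crop the cartridge is centred over the bore, and the wrist crop shows an even rim around it. The weight is confirmed at 3.8 N. Descending 25 mm next, which stays above any possible floor.

Request:
jog_arm(
  series=[
    [[0, 0, 0], [3, 0, 0], 25],
    [[0, 0, 0], [7, 0, 0], 25],
    [[0, 0, 0], [11, 0, 0], 25],
    [[0, 0, 0], [15, 0, 0], 25],
    [[0, 0, 0], [19, 0, 0], 25],
    [[0, 0, 0], [23, 0, 0], 25],
    [[0, 0, 0], [25, 0, 0], 25],
    [[0, 0, 0], [25, 0, 0], 25],
  ],
)

```text
t: 11.5
tcp_pos: [469.3, 238.2, 134.1]
tcp_rot: [-1.839, 0.634, 1.84]
ft_force: [0.3, -0.3, -3.6]
grip_width: 33.0
```

```bash
cat >> h.py <<'E'
def mean(n=5):
    from bench import read_camera
    S=[]
    for i in range(n):
        read_camera("top");s=read_state();S.append(np.r_[s['ft_force'],s['wrist_torque'],s['tcp_pos']])
    print('F',np.mean(S,0)[:3].round(2),'T',np.mean(S,0)[3:6].round(3),'P',np.mean(S,0)[6:].round(2),'w',s['grip_width'].__round__(1),'t',s['t'])
E
python3 -c "
from h import *;mean(4)"
```

```text
F [-0.13  0.25 -3.38] T [ 0.096 -0.09  -0.   ] P [469.57 238.4  134.64] w 33.6 t 11.7
```

Request:
jog_arm(
  series=[
    [[0, 0, 0], [2, 0, 0], 25],
    [[0, 0, 0], [4, 0, 0], 25],
    [[0, 0, 0], [6, 0, 0], 25],
    [[0, 0, 0], [6, 0, 0], 25],
  ],
)

```text
t: 12.1
tcp_pos: [469.2, 238.1, 128.1]
tcp_rot: [-1.839, 0.634, 1.84]
ft_force: [0.2, -0.0, -3.7]
grip_width: 33.6
```

```bash
python3 -c "
from h import *;mean(4)"
```

```text
F [-0.01 -0.05 -3.53] T [ 0.073 -0.101  0.01 ] P [469.47 238.32 128.48] w 33.6 t 12.3
```

Request:
jog_arm(
  series=[
    [[0, 0, 0], [1.5, 0, 0], 25],
    [[0, 0, 0], [3, 0, 0], 25],
    [[0, 0, 0], [3, 0, 0], 25],
    [[0, 0, 0], [3, 0, 0], 25],
  ],
)

```text
t: 12.7
tcp_pos: [469.9, 238.6, 126.2]
tcp_rot: [-1.84, 0.632, 1.838]
ft_force: [-1.2, -0.1, 0.1]
grip_width: 33.4
```

```bash
python3 -c "
from h import *;mean(3)"
```

```text
F [-0.31 -0.25  0.79] T [ 0.105  0.089 -0.021] P [469.83 238.57 126.09] w 33.4 t 12.85
```

Floor felt, with a load of about 4.4 N. Pressing a little more.

Request:
jog_arm(
  series=[
    [[0, 0, 0], [1, 0, 0], 25],
    [[0, 0, 0], [2, 0, 0], 25],
    [[0, 0, 0], [2, 0, 0], 25],
  ],
)

```text
t: 13.15
tcp_pos: [470.0, 238.7, 124.4]
tcp_rot: [-1.84, 0.631, 1.838]
ft_force: [-1.8, -0.2, 6.0]
grip_width: 33.3
```

```bash
python3 -c "
from h import *;mean(4)"
```

```text
F [-1.48 -0.21  6.01] T [0.144 0.45  0.005] P [470.   238.71 124.49] w 32.9 t 13.35
```

The load is now about 9.7 N, so I'll hold for a second.

Request:
jog_arm(
  series=[
    [[0, 0, 0], [0, 0, 0], 25],
    [[0, 0, 0], [0, 0, 0], 25],
    [[0, 0, 0], [0, 0, 0], 25],
    [[0, 0, 0], [0, 0, 0], 25],
    [[0, 0, 0], [0, 0, 0], 25],
    [[0, 0, 0], [0, 0, 0], 25],
    [[0, 0, 0], [0, 0, 0], 25],
    [[0, 0, 0], [0, 0, 0], 25],
  ],
)

```text
t: 14.15
tcp_pos: [470.0, 238.7, 124.5]
tcp_rot: [-1.84, 0.631, 1.838]
ft_force: [-1.3, 0.3, 6.6]
grip_width: 33.3
```

```bash
python3 -c "
from h import *;mean(4)"
```

```text
F [-1.77 -0.08  6.08] T [ 0.151  0.435 -0.002] P [470.   238.71 124.51] w 33.2 t 14.35
```

Request:
jog_arm(
  series=[
    [[0, 0, 0], [-1, 0, 0], 25],
    [[0, 0, 0], [-2.1, 0, 0], 25],
    [[0, 0, 0], [-2.1, 0, 0], 25],
    [[0, 0, 0], [-2.1, 0, 0], 25],
    [[0, 0, 0], [-2.1, 0, 0], 36],
    [[0, 0, 0], [-2.1, 0, 0], 40],
    [[0, 0, 0], [-2.1, 0, 0], 46],
    [[0, 0, 0], [-2.1, 0, 0], 55],
    [[0, 0, 0], [-2.1, 0, 0], 70],
    [[0, 0, 0], [-2.1, 0, 0], 70],
    [[0, 0, 0], [-2.1, 0, 0], 70],
    [[0, 0, 0], [-2.1, 0, 0], 70],
  ],
  squeeze=10,
)

```text
t: 15.55
tcp_pos: [469.5, 238.3, 125.7]
tcp_rot: [-1.839, 0.633, 1.839]
ft_force: [0.0, 0.3, -0.0]
grip_width: 68.4
```

```bash
python3 - <<'E'
from h import *
from bench import *
mean(3)
cv2.imwrite("pics/w5.png",read_camera("wrist")[:,:,::-1])
E
```

```text
F [ 0.31 -0.33  0.52] T [ 0.075 -0.086 -0.009] P [469.47 238.33 125.65] w 69.6 t 15.7
```

View pics/w5.png

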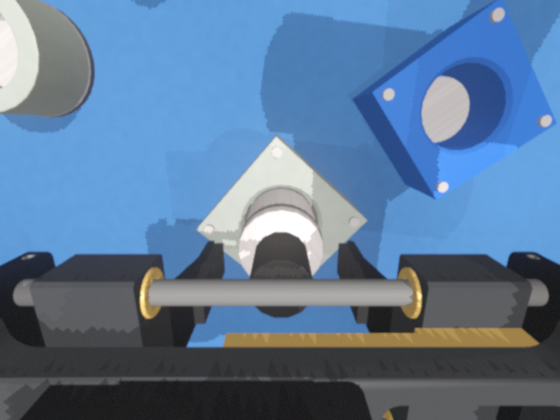

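The fingers are open and clear of the cap, and the cartridge stands in the grey bore. Retracting upward.

Request:
jog_arm(
  series=[
    [[0, 0, 0], [-5, 0, 0], 87],
    [[0, 0, 0], [-15, 0, 0], 87],
    [[0, 0, 0], [-30, 0, 0], 87],
    [[0, 0, 0], [-50, 0, 0], 87],
    [[0, 0, 0], [-70, 0, 0], 87],
    [[0, 0, 0], [-90, 0, 0], 87],
    [[0, 0, 0], [-110, -10, 0], 87],
    [[0, 0, 0], [-110, -35, 0], 87],
    [[0, 0, 0], [-110, -65, 0], 87],
    [[0, 0, 0], [-110, -90, 0], 87],
    [[0, 0, 0], [-110, -100, 0], 87],
    [[0, 0, 0], [-110, -100, 0], 87],
  ],
)

```text
t: 16.95
tcp_pos: [531.4, 317.8, 235.5]
tcp_rot: [-1.84, 0.633, 1.84]
ft_force: [-0.2, -0.7, -0.5]
grip_width: 87.0
```

```bash
python3 - <<'E'
from h import *
from bench import *
s=read_state()
for n in("wrist","top","scene"): cv2.imwrite(f"pics/{n}6.png",read_camera(n)[:,:,::-1])
mean(4)
# expected upright: foot ~38, cap top ~160, axis 470,239
for n in("wrist","scene"): print(n,proj(n,[[470,239,160],[470,239,114],[470,239,62]],s).round(1))
w=cv2.imread("pics/wrist6.png");c=cv2.imread("pics/scene6.png")
cv2.imwrite("pics/c6.png",np.hstack([cv2.resize(w[20:220,190:390],(400,400),interpolation=2),cv2.resize(c[170:330,320:480],(400,400),interpolation=2)]))
E
```

```text
F [-0.22  0.03  0.25] T [ 0.113 -0.118  0.004] P [530.57 316.45 236.2 ] w 87.5 t 17.3
wrist [[281.   94.3]
 [280.9  99. ]
 [280.8 102.8]]
scene [[413.2 236.9]
 [408.4 253.9]
 [403.3 271.5]]
```

View pics/c6.png

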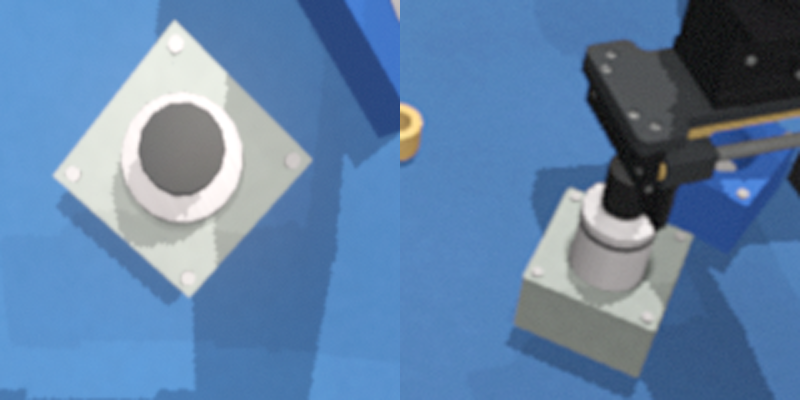

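View pics/top6.png

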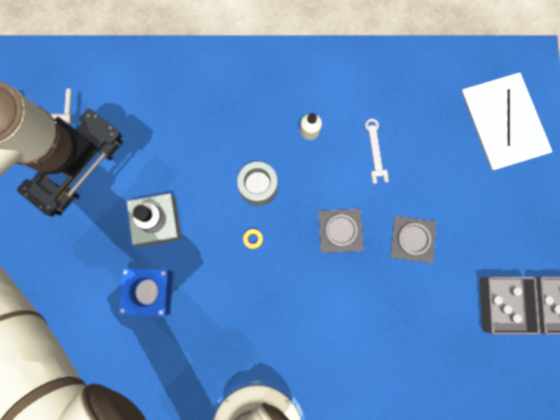

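The cap top is at wrist (281,94), exactly where an upright cartridge on the bore axis would put it. The bystanders haven't moved and the gripper is clear. Handing in.

```bash
python3 -c "
from bench import *
print(sign_off())"
```

```text
the job is handed in; nothing more can be done
None
```

I lifted the cartridge 40 mm out of the holder nearest the base and weighed it at about 3.7–4.0 N, roughly 380–410 g. That is heavy, so I lowered it into the grey square bay. I felt the sprung floor about 23 mm down, held about 9.7 N for just over a second, then let go and backed away. The job was handed in at about 17 s.

- **Last checks:** the cap top was at wrist pixel (281,94), where an upright cartridge on the bore axis should appear. The wrist force was back to about zero, and the wrench, bottle and coupling looked unmoved in the top view.
- **Small disagreements:** single force readings scattered by about 0.5 N, and the unloaded zero was about +0.2 to +0.4 N, so I averaged the readings. The bay's position from the two cameras and methods differed by about 1 mm. A sideways force of about 1.5 N appeared during the press and was gone after release. Nothing failed.

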